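Hang a test tile on the drying rail beside its reference

TASK

Pick up the carrier with the round tile by its grip tab, hook it over the drying rail on the dark sleeve in the middle, lower it gently until the rail carries it, and let go of it there. Then push it along the rail with the fingers, without gripping or lifting it, until it hangs in line with the round reference tile lying behind the rail, and leave it hanging still. Leave the square-tile carrier and everything else on the bench where they are.

Things in the scene. Friction and masses are not known exactly. Their poses are not given: they have to be found in the camera images.
- round_carrier: carrier with the round tile: loose bent-aluminium hanger, 164 mm tall, 0.15-0.31 kg, standing on a round foot 56 in diameter. Origin: under the foot's centre; z up, y across, x towards the rail within 0.5 rad at the start. Tile: 70 in diameter, 8 thick (x -4..4), z 4..74. Shelf z 74..78 joins it to the front strap, x -16..-13, 40 wide, z 74..124. Above it the roof (see saddle) and grip tab.
- tab (a point): point in the round carrier's grip tab: block 12 (x) by 30 (y) mm on the carrier's midline, z 126 to 164 above its foot; this point is at z 150. Beside the tab the roof's top is at z 128, so fingertips stay above that.
- saddle (a point): where the rail's axis lies when the round carrier hangs: 117 mm above its foot, x 0. Over it the roof, 60 wide (y), x -16..16, underside an inverted V with apex at z 123.5; behind it a rear lip, x 13..16, hanging down to z 110. The hook is open to the carrier's +x side from z 78 (shelf) to z 110 (lip); 26 mm inside between strap and lip.
- square_carrier: carrier like the other but with a square tile, 70 by 70 mm, and a square foot 56 by 56; 164 tall. Origin: under the foot's centre; z up. Not to be moved.
- rail: drying rail, fixed: a steel bar 12 mm in diameter, 470 mm long, lying along the body's y, its axis 185 mm above the bench, on two posts at y -235 and +235 (feet 70 by 50 mm, 15 high; black end caps 20 in diameter). Dark sleeve, flush, over y -65 to +65. Origin: on the bench under the bar's middle; x away from the robot.
- rail_mid (a point): middle of the rail's axis and of the dark sleeve, 185 mm above the bench; axes as the rail.
- round_reference: round reference tile, fixed on the bench behind the rail (65 to 75 mm beyond it), left or right of the sleeve: white disc 70 mm in diameter, 8 thick, lying flat on a wooden block 40 by 40, top at 30 mm. Origin: under its centre on the bench; axes parallel to the rail's.
- square_reference: the like with a square tile, 70 by 70 mm, on the other side of the sleeve.
- jar_low: jar standing between the carriers, 44 mm in diameter, 55 tall; origin under its centre.
- jar_left: jar left of the rail, 44 mm in diameter, 85 tall; origin under its centre.
- jar_mid: another such jar beside it, 44 mm by 85.
- cup: white cup right of the rail, 70 mm in diameter, 70 tall; origin under its centre.
- palette_knife: palette knife lying at the left, about 250 mm long; x along it.
- brush: brush lying at the right, about 180 mm long; x along it.

How it is judged:
On the way:
1. the round-tile carrier hangs on the dark sleeve (its centre within 45 mm of the rail's middle), let go by the fingers (x of round_carrier in the frame of rail between -0.012 and 0.012 m and z of round_carrier in the frame of rail between 0.06 and 0.074 m and angle between round_carrier's own z axis and vertical below 0.15 rad and contact force between round_carrier and rail above 0.3 N and y of round_carrier in the frame of rail between -0.045 and 0.045 m and contact force between the fingers and round_carrier below 0.05 N), for 0.2 s.
At the end, for the whole second after the job is handed in: the round-tile carrier hangs on the rail, upright within 0.15 rad and at rest, its centre within 12 mm of the round reference tile's centre measured along the rail; the square-tile carrier still stands within 25 mm of where it was (x of round_carrier in the frame of rail between -0.012 and 0.012 m and z of round_carrier in the frame of rail between 0.06 and 0.074 m and angle between round_carrier's own z axis and vertical below 0.15 rad and contact force between round_carrier and rail above 0.3 N and linear speed of round_carrier below 0.03 m/s and angular speed of round_carrier below 0.3 rad/s and y of round_carrier in the frame of round_reference between -0.012 and 0.012 m and distance of square_carrier from where it was at the start of the episode below 0.025 m and angle between square_carrier's own z axis and vertical below 0.1 rad); the robot touches nothing.
It fails at once if the round-tile carrier is lifted more than about 10 mm off the rail, or held above it, more than 65 mm from the rail's middle (x of round_carrier in the frame of rail between -0.05 and 0.05 m and (y of round_carrier in the frame of rail above 0.065 m or y of round_carrier in the frame of rail below -0.065 m) and z of round_carrier in the frame of rail between 0.078 and 0.25 m).
It fails at once if the fingers grip or press the carrier with more than 15 N when it is more than 65 mm from the rail's middle, over the rail (x of round_carrier in the frame of rail between -0.05 and 0.05 m and (y of round_carrier in the frame of rail above 0.065 m or y of round_carrier in the frame of rail below -0.065 m) and contact force between the fingers and round_carrier above 15 N).
It fails at once if the carrier is let go more than about 12 mm above where it hangs on the rail (x of round_carrier in the frame of rail between -0.05 and 0.05 m and z of round_carrier in the frame of rail above 0.08 m and contact force between the fingers and round_carrier below 0.05 N).
It fails at once if the square-tile carrier is moved by more than 25 mm (distance of square_carrier from where it was at the start of the episode above 0.025 m).
It fails at once if a jar, the cup, the palette knife or the brush is moved by more than 25 mm (distance of any of jar_low, jar_left, jar_mid, cup, palette_knife, brush from where it was at the start of the episode above 0.025 m).
It also fails if it takes over 48 s, if anything falls off the work surface, if the arm or the gripper's body presses on something with over 40 N, if the wrist force passes 120 N, or if a joint passes its speed limit or range.

ROBOT

A 7-joint arm with a two-finger parallel gripper is mounted at the origin on the work surface. World frame = base frame: x ahead of the robot, y to its left, z up, the work surface at z = 0. Lengths are in m, angles in rad, forces in N, time in s.
With the tool pointing down it reaches from about 0.4 to 0.875 m from the base axis. Payload 6.5 kg.
Tool frame: the origin (TCP) lies midway between the tips of the shut fingers; the grasp point (between the pads) lies manip.grasp_offset behind it (manip.grasp_offset is the distance from the TCP to the grasp point, in m); z points along the fingers, y is the line along which they close (so a half turn about z gives the same grasp; the last joint's range is limited). The gripper opens to 88 mm and grips with 3 to 60 N. Pads are 18 mm wide; open, the fingers measure 123 mm over their backs; the gripper's body (75 mm by 187 mm) begins 45 mm behind the grasp point.
Start: joints at [1.101, 0.536, -0.004, 1.538, 0.003, 1.067, -0.071], TCP at [0.255, -0.598, 0.239] pointing down, gripper open.
Joint ranges: [-2.7, 2.7], [-0.37, 2.16], [-1.27, 1.26], [0.24, 2.4], [-1.31, 4.45], [0.19, 1.91], [-2.76, 2.76]. Speed limits (rad/s): [2.39, 2.39, 3.14, 3.14, 3.14, 3.14, 3.14].

INTERFACE

Orientations are given as a unit quaternion [w, x, y, z].
In Python, from plant import state, viewer, manip gives the robot as it stands. The module is installed in compiled form; this text tells all that it offers.
- The arm moves only by the shell command python3 -m crank 'ROWS' [FORCE]. ROWS is JSON, a list of rows, each a list of 7 numbers: the shift along the tool's x, y, z in m, then the turn, a rotation vector about the tool's x, y, z in rad, then the opening, from -1 (shut) to 1 (fully open). A call has exactly 8 rows; each row shifts and turns the commanded pose from where the row before left it, along the tool's axes as they then stand; what a row does not reach is not made up. A row lasts 1/8 s, in which the tool goes at most 62.5 mm and 10.7 degrees, less where a joint would pass 70% of its speed; a pose out of reach is approached as far as the arm can. A call with a gripper value outside its range is refused whole. The fingers move at their own pace and stop on an object; FORCE is the grip in N (left out, the last holds). Time passes only in rows, so rows that do not move let the fingers close, or fill a call up. It gives the time, the measured TCP pose, the force, the opening and the grip force at its end, in the units of the state.
- state(): the state, without advancing time (a new reading comes with each control period).
- viewer.camera(name): name is "scene" or "top" or "wrist"; returns (picture, depth): 420x560x3 uint8, red, green, blue; 420x560 float32, m along the optical axis (not along the pixel's ray), 0 where there is no reading.
- viewer.calibration(name): a dict with "fovy" (degrees; the focal length in pixels is half the picture's height over the tangent of half this angle, whatever the lens; pixels are square), "cx", "cy" (the principal point, pixels), "R" (3x3) and "t" (3): a world point X has camera coordinates R X + t; the wrist camera has in their place "mount" (4x4, takes a point from camera to tool coordinates, whose origin is the TCP and whose axes are the flange's). Camera axes: x right, y down, z forward; pixel columns grow to the right and rows downward; lengths in m; the calibration is good to about 2 mm. A picture is of the moment at which its call begins: read the wrist's pose just before it. calibration takes no time and is no camera call.
- manip.job_done(): hands the job in; it is judged then, once.
The state is a dict: "clock": time; "joint_pos": joint angles; "qd": joint speeds; "tau": joint torques, N m; "position": TCP position; "tool_rot": TCP orientation; "force": force on the tool from outside, world axes, zero at the start; "ft_torque": the same for the moment, N m; "opening": finger opening in m; "finger_force": force on a finger pad.
Only numpy, scipy, OpenCV 4.12 (cv2) and the standard library are available. Lean on these libraries where they do the work, as an engineer would, in place of code of your own. Each camera call takes 0.05 s, during which the arm holds its last target. There are 200 camera calls.

## Working session

There is one attempt and no reset: what is moved stays moved. The work goes in short steps, Python scripts to look and compute and a shell command to move; the robot and the scene stay as the last step left them, time stands still between calls to the robot, and variables do not carry over. Pictures are saved under pics/ and viewed, at most 10 in all, crops included, and the job is handed in when it is done.

```bash
mkdir -p pics; cat > h.py <<'E'
import numpy as np, cv2
from scipy.spatial.transform import Rotation as Ro
from plant import state, viewer, manip
def K(c):
    f=210/np.tan(np.radians(c["fovy"])/2); return f,c["cx"],c["cy"]
def grab(n):
    c=viewer.calibration(n); s=state(); im,d=viewer.camera(n)
    if "mount" in c:
        q=s["tool_rot"]; T=np.eye(4); T[:3,:3]=Ro.from_quat([q[1],q[2],q[3],q[0]]).as_matrix(); T[:3,3]=s["position"]
        T=T@np.array(c["mount"])
    else:
        T=np.eye(4); R=np.array(c["R"]); T[:3,:3]=R.T; T[:3,3]=-R.T@np.array(c["t"])
    return im,d,K(c),T
def cloud(d,k,T):
    v,u=np.mgrid[:d.shape[0],:d.shape[1]]; f,cx,cy=k
    P=np.stack([(u-cx)/f*d,(v-cy)/f*d,d],-1); return P@T[:3,:3].T+T[:3,3]
def ray(u,v,k,T,z):
    f,cx,cy=k; r=T[:3,:3]@np.array([(u-cx)/f,(v-cy)/f,1]); o=T[:3,3]; return o+r*(z-o[2])/r[2]
E
python3 - <<'E'
from h import *
s=state(); print({k:np.round(v,3) for k,v in s.items()}, manip.grasp_offset)
for n in ["scene","top"]:
    im,d,k,T=grab(n); cv2.imwrite(f"pics/{n}0.png",im[:,:,::-1]); np.savez(f"{n}0.npz",im=im,d=d,k=k,T=T); print(n,k,np.round(T,3),(d>0).mean())
E
```

```text
{'clock': np.float64(0.0), 'joint_pos': array([ 1.101,  0.537, -0.004,  1.539,  0.003,  1.067, -0.071]), 'qd': array([-0.001, -0.001,  0.   ,  0.001,  0.001,  0.   , -0.   ]), 'tau': array([ 0.0000e+00, -5.7097e+01,  9.9100e-01, -2.5161e+01, -5.6000e-02,
        1.8000e-02,  0.0000e+00]), 'position': array([ 0.255, -0.597,  0.238]), 'tool_rot': array([-0.001,  0.98 ,  0.201, -0.   ]), 'force': array([-0.362,  0.921,  1.34 ]), 'ft_torque': array([-0.046,  0.026,  0.008]), 'finger_force': np.float64(0.0), 'opening': np.float64(0.088)} 0.0187
scene (np.float64(523.8105292614227), 274.94696651906014, 203.16323873028333) [[ 0.466  0.729 -0.501  1.196]
 [ 0.885 -0.391  0.255 -0.281]
 [-0.01  -0.562 -0.827  1.191]
 [ 0.     0.     0.     1.   ]] 0.9959013605442177
top (np.float64(509.4048504864561), 275.0308927945909, 215.01772016970568) [[ 0.017 -0.985  0.174  0.312]
 [-1.    -0.014  0.019  0.019]
 [-0.016 -0.174 -0.985  1.501]
 [ 0.     0.     0.     1.   ]] 0.9959438775510204
```

View pics/scene0.png

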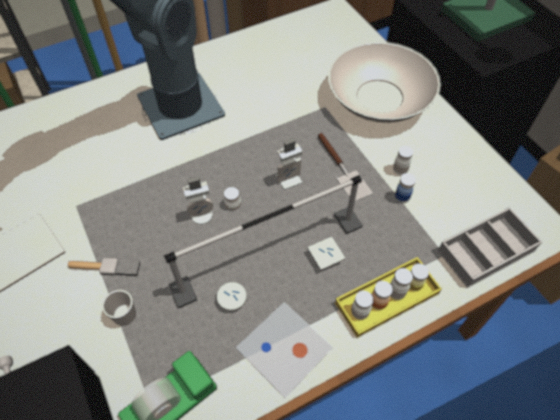

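View pics/top0.png

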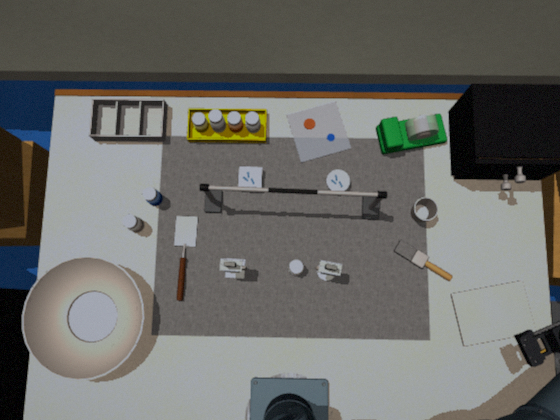

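Scene view: the round-foot carrier is at (200,200) and the square one at (290,165). The round reference is at (231,296) and the dark sleeve around (268,217). The top view matches: round carrier (330,270), square carrier (232,268), round reference (338,181), rail from (204,187) to (382,194), and jar_low (297,268) beside the carrier.

```bash
python3 - <<'E'
from h import *
def L(n):
    z=np.load(n+"0.npz"); return z["im"].astype(int),z["d"],tuple(z["k"]),z["T"]
def rect(p): 
    (c,s,a)=cv2.minAreaRect((p[:,:2]*1000).astype(np.float32)); return np.round(c,1),np.round(s,1),round(a,1)
for n in["top","scene"]:
    im,d,k,T=L(n); P=cloud(d,k,T); v=d>0
    X,Y,Z=P[...,0],P[...,1],P[...,2]
    print(n,"bench z",np.median(Z[v&(abs(X-.4)<.05)&(abs(Y)<.1)]))
    top=(v&(Z>.1)&(Z<.2)&(X>.35)&(X<.56)&(abs(Y)<.25)).astype(np.uint8)
    nl,lab,st,ce=cv2.connectedComponentsWithStats(top)
    for i in range(1,nl):
        if st[i,4]<15: continue
        p=P[lab==i]; print("blob",st[i],ce[i].round(),p.min(0).round(3),p.max(0).round(3))
        for lo,hi in[(.145,.175),(.115,.14)]:
            q=p[(p[:,2]>lo)&(p[:,2]<hi)]
            if len(q)>8: print(lo,len(q),np.median(q,0).round(4),rect(q))
    # rail
    r=v&(Z>.165)&(Z<.2)&(X>.58)&(X<.8)&(abs(Y)<.28)
    q=P[r]; A=np.polyfit(q[:,1],q[:,0],1); print("rail fit",A, q[:,1].min(),q[:,1].max(),np.percentile(q[:,2],[5,50,95]).round(3),len(q))
    dark=r&(im.sum(-1)<200); 
    nl,lab,st,ce=cv2.connectedComponentsWithStats(dark.astype(np.uint8))
    for i in range(1,nl):
        if st[i,4]>8: q=P[lab==i]; print("dark",st[i],q.mean(0).round(4),q.min(0).round(3),q.max(0).round(3))
    w=v&(Z>.024)&(Z<.05)&(X>.6)&(X<.9)&(abs(Y)<.25)&(im.min(-1)>120)
    nl,lab,st,ce=cv2.connectedComponentsWithStats(w.astype(np.uint8))
    for i in range(1,nl):
        if st[i,4]>100: q=P[lab==i]; print("ref",st[i],q.mean(0).round(4),((q.min(0)+q.max(0))/2).round(4),np.ptp(q,0).round(3))
    j=v&(Z>.045)&(Z<.062)&(X>.38)&(X<.56)&(abs(Y)<.06);q=P[j]
    if len(q): print("jarlow",q.mean(0).round(3),q.min(0).round(3),q.max(0).round(3))
for n in["top","scene"]:
    im=L(n)[0].astype(np.uint8)
    y,x=((235,200) if n=="top" else (140,160))
    c=im[y:y+80,x:x+165,::-1]; cv2.imwrite(f"pics/c_{n}.png",cv2.resize(c,None,fx=4.5,fy=4.5,interpolation=cv2.INTER_CUBIC))
E
```

```text
top bench z 0.00039042698421054567
blob [220 259  23  14 274] [231. 265.] [0.399 0.132 0.1  ] [0.432 0.192 0.169]
0.145 57 [0.4157 0.161  0.1622] (array([415.5, 161.9]), array([29.3, 11.8]), 87.7)
0.115 206 [0.4126 0.1591 0.1245] (array([415.8, 161.5]), array([60. , 32.4]), 88.8)
blob [319 261  24  15 273] [330. 268.] [ 0.394 -0.138  0.103] [ 0.432 -0.075  0.17 ]
0.145 58 [ 0.412  -0.1057  0.1622] (array([ 412.2, -105.5]), array([29.5, 11.7]), 79.4)
0.115 205 [ 0.4094 -0.1049  0.1241] (array([ 412.6, -105.7]), array([60.4, 32.9]), 80.3)
rail fit [0.02952222 0.6078172 ] -0.24854725128081134 0.24386510769921219 [0.183 0.189 0.195] 917
dark [200 184  10   8  66] [0.6142 0.2328 0.191 ] [0.605 0.221 0.181] [0.625 0.244 0.197]
dark [268 188  49   6 197] [6.087e-01 4.000e-04 1.891e-01] [ 0.603 -0.063  0.179] [0.616 0.064 0.197]
dark [377 192  10   8  66] [ 0.6    -0.2349  0.1903] [ 0.592 -0.246  0.167] [ 0.609 -0.222  0.198]
ref [238 167  25  21 427] [0.6858 0.1227 0.0294] [0.6856 0.1237 0.031 ] [0.064 0.071 0.014]
ref [327 170  23  22 349] [ 0.6787 -0.138   0.0295] [ 0.6795 -0.1375  0.0321
[... 583 characters left out ...]
32] (array([ 413.9, -108.1]), array([59.5, 38.1]), 78.8)
rail fit [0.02877421 0.61171715] -0.251023004108003 0.2430322789152924 [0.18  0.187 0.192] 1226
dark [352 176   9  11  53] [0.6207 0.2293 0.188 ] [0.613 0.219 0.173] [0.625 0.241 0.195]
dark [243 206  50  23 181] [ 0.6116 -0.0044  0.1877] [ 0.604 -0.065  0.181] [0.619 0.058 0.195]
dark [165 253  11  10  81] [ 0.6066 -0.2383  0.1887] [ 0.597 -0.248  0.171] [ 0.614 -0.228  0.196]
ref [307 237  38  32 643] [0.6844 0.1195 0.028 ] [0.6839 0.1202 0.0298] [0.072 0.072 0.012]
ref [217 283  29  27 597] [ 0.6788 -0.1407  0.0283] [ 0.6784 -0.1406  0.0299] [0.07  0.069 0.012]
jarlow [ 0.423 -0.019  0.052] [ 0.403 -0.038  0.045] [0.442 0.002 0.059]
```

View pics/c_top.png

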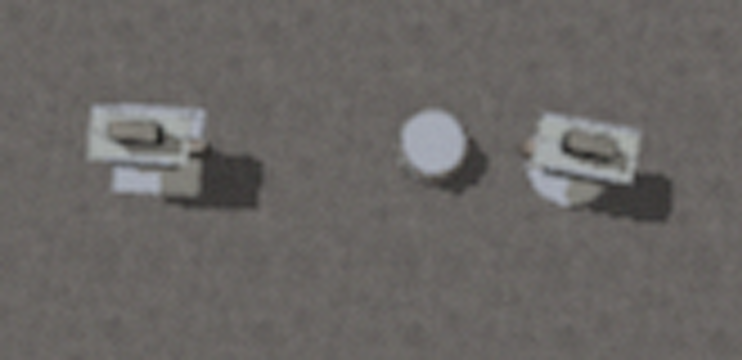

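The crop confirms the right-hand carrier (590,145) is the round one, turned about 11°, with its disc foot at (565,185). I'll hover above it and refine with the wrist camera.

```bash
cat >> h.py <<'E'
def tooly():
    q=state()["tool_rot"]; R=Ro.from_quat([q[1],q[2],q[3],q[0]]).as_matrix(); return R
def plan(target,ang,n):
    """rows to bring TCP to target with tool y at world angle ang (rad), tool down"""
    s=state(); R=tooly(); a0=np.arctan2(R[1,1],R[0,1]); da=(ang-a0+np.pi)%(2*np.pi)-np.pi
    d=(np.array(target)-s["position"])/n
    print("tilt",np.round(R[:2,2],4),"yaw",round(a0,4),"dyaw",round(da,4))
    for i in range(n):
        Ri=Ro.from_euler("z",da*i/n).as_matrix()@R
        print(np.round(Ri.T@d,4).tolist(),"turn z",round(-da/n,4))
E
python3 -c "
from h import *
plan([.405,-.107,.238],-.19,10)"
```

```text
tilt [-0.0007  0.0014] yaw -1.1669 dyaw 0.9769
[0.033, -0.0392, 0.0] turn z -0.0977
[0.0367, -0.0358, 0.0] turn z -0.0977
[0.04, -0.032, 0.0] turn z -0.0977
[0.043, -0.028, 0.0] turn z -0.0977
[0.0455, -0.0237, 0.0] turn z -0.0977
[0.0476, -0.0191, 0.0] turn z -0.0977
[0.0492, -0.0144, 0.0] turn z -0.0977
[0.0504, -0.0095, 0.0] turn z -0.0977
[0.0511, -0.0045, -0.0] turn z -0.0977
[0.0513, 0.0005, -0.0] turn z -0.0977
```

```bash
python3 -m crank '[[0.033,-0.039,0,0,0,-0.098,1],[0.037,-0.036,0,0,0,-0.098,1],[0.04,-0.032,0,0,0,-0.098,1],[0.043,-0.028,0,0,0,-0.098,1],[0.0455,-0.024,0,0,0,-0.098,1],[0.0475,-0.019,0,0,0,-0.098,1],[0.049,-0.0145,0,0,0,-0.098,1],[0.0505,-0.0095,0,0,0,-0.098,1]]' && python3 -m crank '[[0.051,-0.0045,0,0,0,-0.098,1],[0.051,0.0005,0,0,0,-0.098,1],[0,0,0,0,0,0,1],[0,0,0,0,0,0,1],[0,0,0,0,0,0,1],[0,0,0,0,0,0,1],[0,0,0,0,0,0,1],[0,0,0,0,0,0,1]]'
python3 - <<'E'
from h import *
im,d,k,T=grab("wrist"); cv2.imwrite("pics/w1.png",im[:,:,::-1]); np.savez("w10.npz",im=im,d=d,k=k,T=T)
P=cloud(d,k,T);v=d>0;Z=P[...,2]; print(T.round(3))
for lo,hi in[(.155,.175),(.118,.135)]:
    m=(v&(Z>lo)&(Z<hi)&(abs(P[...,0]-.41)<.07)&(abs(P[...,1]+.107)<.07)).astype(np.uint8)
    nl,lab,st,ce=cv2.connectedComponentsWithStats(m)
    for i in range(1,nl):
        if st[i,4]>60:
            q=P[lab==i]; c=cv2.minAreaRect((q[:,:2]*1000).astype(np.float32)); print(st[i],np.median(q[:,2]).round(4),c)
E
```

```text
clock: 1.1
position: [0.3748, -0.2035, 0.2386]
tool_rot: [0.0, 0.828, 0.561, -0.0]
force: [0.7, 0.0, 0.3]
opening: 0.0882
finger_force: 0.0
clock: 2.1
position: [0.4043, -0.1075, 0.2387]
tool_rot: [-0.0, 0.77, 0.638, -0.0]
force: [-0.2, 0.9, -0.4]
opening: 0.0882
finger_force: 0.0
[[ 0.982 -0.177 -0.059  0.419]
 [-0.186 -0.933 -0.308 -0.027]
 [-0.001  0.314 -0.95   0.385]
 [ 0.     0.     0.     1.   ]]
[286 195  15  38 549] 0.1637 ((412.2137756347656, -104.17992401123047), (29.96344757080078, 11.445590019226074), 79.82096099853516)
[ 274  169   36   65 1524] 0.1248 ((411.8810119628906, -104.343017578125), (60.372222900390625, 31.9720516204834), 79.89317321777344)
```

View pics/w1.png

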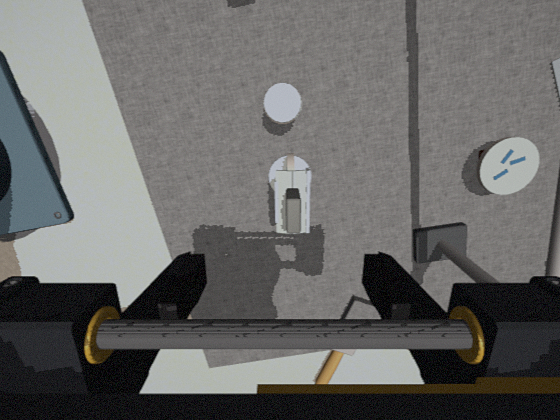

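Wrist view: the tab is at (293,210), between the fingers' planes, with its top measured at 0.164 as expected; jar_low (282,103) is clear. I'll descend and then grip.

```bash
python3 -c "
from h import *
plan([.4123,-.105,.133],-.178,8)"
```

```text
tilt [-0. -0.] yaw -0.1873 dyaw 0.0093
[0.0005, 0.0009, 0.0132] turn z -0.0012
[0.0005, 0.0009, 0.0132] turn z -0.0012
[0.0005, 0.0009, 0.0132] turn z -0.0012
[0.0005, 0.0009, 0.0132] turn z -0.0012
[0.0005, 0.0009, 0.0132] turn z -0.0012
[0.0005, 0.0009, 0.0132] turn z -0.0012
[0.0005, 0.0009, 0.0132] turn z -0.0012
[0.0005, 0.0009, 0.0132] turn z -0.0012
```

```bash
python3 -m crank '[[0.004,0.007,0,0,0,-0.009,1],[0,0,0.018,0,0,0,1],[0,0,0.018,0,0,0,1],[0,0,0.018,0,0,0,1],[0,0,0.018,0,0,0,1],[0,0,0.018,0,0,0,1],[0,0,0.0155,0,0,0,1],[0,0,0,0,0,0,1]]' && python3 -m crank '[[0,0,0,0,0,0,-0.2],[0,0,0,0,0,0,-0.4],[0,0,0,0,0,0,-0.6],[0,0,0,0,0,0,-1],[0,0,0,0,0,0,-1],[0,0,0,0,0,0,-1],[0,0,0,0,0,0,-1],[0,0,0,0,0,0,-1]]' 25
```

```text
clock: 3.15
position: [0.4116, -0.1043, 0.1324]
tool_rot: [-0.001, 0.767, 0.642, -0.0]
force: [0.6, 0.2, -0.2]
opening: 0.088
finger_force: 0.0
clock: 4.15
position: [0.412, -0.1047, 0.1332]
tool_rot: [-0.0, 0.767, 0.641, -0.0]
force: [-0.4, -0.0, -2.3]
opening: 0.0119
finger_force: 25.0
```

Gripped: the opening is 11.9 mm, matching the 12 mm tab. Next I'll lift, turn to match the rail, and stand off in front of the sleeve.

```bash
python3 -m crank '[[0,0,-0.01,0,0,0,-1],[0,0,-0.015,0,0,0,-1],[0,0,-0.02,0,0,0,-1],[0,0,-0.02,0,0,0,-1],[0,0,-0.02,0,0,0,-1],[0,0,-0.01,0,0,0,-1],[0,0,0,0,0,0,-1],[0,0,0,0,0,0,-1]]' && python3 -c "
from h import *
plan([.505,-.02,.228],-.0295,7)"
```

```text
clock: 5.15
position: [0.4115, -0.1046, 0.2277]
tool_rot: [-0.0, 0.767, 0.641, -0.0]
force: [-0.2, -0.4, -1.3]
opening: 0.0117
finger_force: 25.0
tilt [-0.001   0.0002] yaw -0.1779 dyaw 0.1484
[0.0143, 0.011, -0.0001] turn z -0.0212
[0.014, 0.0113, -0.0001] turn z -0.0212
[0.0138, 0.0116, -0.0001] turn z -0.0212
[0.0135, 0.0119, -0.0001] turn z -0.0212
[0.0133, 0.0122, -0.0001] turn z -0.0212
[0.013, 0.0124, -0.0001] turn z -0.0212
[0.0128, 0.0127, -0.0001] turn z -0.0212
```

```bash
python3 -m crank '[[0.014,0.011,0,0,0,-0.021,-1],[0.014,0.0115,0,0,0,-0.021,-1],[0.014,0.0115,0,0,0,-0.021,-1],[0.0135,0.012,0,0,0,-0.021,-1],[0.0135,0.012,0,0,0,-0.021,-1],[0.013,0.0125,0,0,0,-0.021,-1],[0.013,0.0125,0,0,0,-0.021,-1],[0,0,0,0,0,0,-1]]'
python3 - <<'E'
from h import *
for n in("wrist","scene","top"):
    im,d,k,T=grab(n); np.savez(n+"1.npz",im=im,d=d,k=k,T=T)
    P=cloud(d,k,T);v=d>0;X,Y,Z=[P[...,i] for i in range(3)]
    # rail
    r=v&(Z>.17)&(Z<.2)&(X>.58)&(X<.64)&(abs(Y)<.12); q=P[r]
    if len(q)>50: A=np.polyfit(q[:,1],q[:,0],1); print(n,"rail",A,len(q),q[:,1].min(),q[:,1].max(),np.percentile(q[:,2],[5,50,95]).round(4),np.percentile(q[:,0]-A[0]*q[:,1],[2,98]).round(4))
    # carrier roof
    r=v&(Z>.205)&(Z<.232)&(X>.46)&(X<.55)&(abs(Y+.02)<.045); q=P[r]
    if len(q)>20: print(n,"roof",cv2.minAreaRect((q[:,:2]*1000).astype(np.float32)),np.median(q[:,2]),len(q))
    cv2.imwrite(f"pics/{n}1.png",im[:,:,::-1])
a=cv2.imread("pics/wrist1.png"); b=cv2.imread("pics/scene1.png")[130:270,140:350]
cv2.imwrite("pics/m1.png",np.hstack([cv2.resize(a,(400,300)),cv2.resize(b,(400,267)) if 0 else cv2.resize(b,(400,300))]))
s=state();print(s["position"],s["force"])
E
```

```text
clock: 6.15
position: [0.5064, -0.0184, 0.2282]
tool_rot: [-0.0, 0.717, 0.697, 0.0]
force: [-0.5, 0.4, -1.6]
opening: 0.0116
finger_force: 25.0
wrist rail [0.02820607 0.60630642] 6507 -0.07667420766154932 0.11987360501774869 [0.1848 0.1899 0.1916] [0.6021 0.6128]
wrist roof ((506.7518005371094, -1.009373664855957), (26.59943389892578, 34.47073745727539), 88.28015899658203) 0.2202592156885249 2381
scene rail [0.02879711 0.61146908] 548 -0.1198899330662051 0.11998070836847974 [0.1821 0.1873 0.1907] [0.6044 0.6165]
scene roof ((506.79248046875, -43.31909942626953), (18.595806121826172, 35.716487884521484), 88.65054321289062) 0.2176815707156166 108
top rail [0.02891315 0.6080176 ] 173 -0.1199919371482326 0.11957077560277343 [0.1836 0.1886 0.1945] [0.6028 0.6146]
[ 0.50490881 -0.02034579  0.22801198] [ 0.53416205 -0.79892051 -1.81910294]
```

View pics/m1.png

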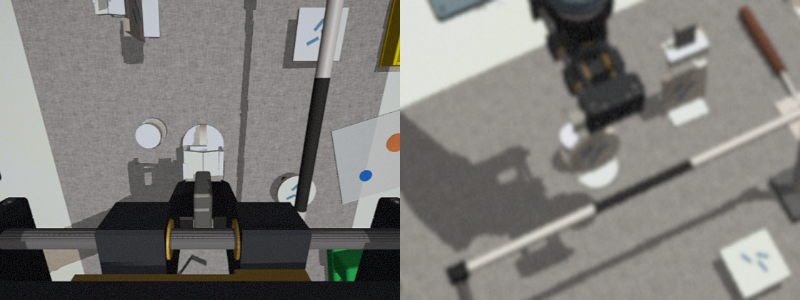

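The wrist half shows the carrier hanging straight below the fingers, with the sleeve parallel to it at (310,140). The scene half shows it in front of the sleeve with the hook side facing the rail. I'll move in 102 mm with the rail 94 mm above the foot.

```bash
python3 -m crank '[[0,0.008,0.004,0,0,0,-1],[0,0.014,0,0,0,0,-1],[0,0.018,0,0,0,0,-1],[0,0.018,0,0,0,0,-1],[0,0.018,0,0,0,0,-1],[0,0.014,0,0,0,0,-1],[0,0.008,0,0,0,0,-1],[0,0.004,0,0,0,0,-1]]' && python3 -m crank '[[0,0,0,0,0,0,-1],[0,0,0,0,0,0,-1],[0,0,0,0,0,0,-1],[0,0,0.004,0,0,0,-1],[0,0,0.004,0,0,0,-1],[0,0,0.004,0,0,0,-1],[0,0,0.002,0,0,0,-1],[0,0,0,0,0,0,-1]]'
python3 - <<'E'
from h import *
for n in("wrist","top"):
    im,d,k,T=grab(n); np.savez(n+"2.npz",im=im,d=d,k=k,T=T)
    P=cloud(d,k,T);v=d>0;X,Y,Z=[P[...,i] for i in range(3)]
    r=v&(Z>.17)&(Z<.196)&(X>.58)&(X<.64)&(Y>.02)&(Y<.12); q=P[r]
    if len(q)>50: A=np.polyfit(q[:,1],q[:,0],1); print(n,"rail",A,len(q),np.percentile(q[:,2],[5,50,95]).round(4),np.percentile(q[:,0]-A[0]*q[:,1],[2,98]).round(4))
    r=v&(Z>.198)&(Z<.225)&(X>.57)&(X<.64)&(abs(Y+.02)<.045); q=P[r]
    if len(q)>20: print(n,"roof",cv2.minAreaRect((q[:,:2]*1000).astype(np.float32)),np.median(q[:,2]),len(q))
s=state();print(s["position"],s["force"])
E
```

```text
clock: 7.3
position: [0.6076, -0.0229, 0.2241]
tool_rot: [-0.0, 0.718, 0.696, -0.0]
force: [-0.4, 0.5, -1.3]
opening: 0.0114
finger_force: 25.0
clock: 8.3
position: [0.6073, -0.0229, 0.21]
tool_rot: [-0.0, 0.718, 0.696, -0.0]
force: [-0.2, 0.3, -2.4]
opening: 0.0119
finger_force: 25.0
wrist rail [0.02838818 0.60851715] 4136 [0.1869 0.1901 0.1917] [0.6027 0.6143]
wrist roof ((607.587890625, -5.350639343261719), (26.484256744384766, 40.128273010253906), 88.13566589355469) 0.20272381308635284 3078
top rail [0.03307661 0.60765701] 170 [0.1841 0.189  0.1933] [0.6021 0.6143]
[ 0.60744413 -0.02294755  0.21027857] [ 0.1698487  -0.38370819 -0.95800094]
```

Aligned within 1 mm, no contact yet. I'll lower slowly and watch the force.

```bash
python3 -m crank '[[0,0,0.002,0,0,0,-1],[0,0,0.002,0,0,0,-1],[0,0,0.0015,0,0,0,-1],[0,0,0.001,0,0,0,-1],[0,0,0.001,0,0,0,-1],[0,0,0.001,0,0,0,-1],[0,0,0.0005,0,0,0,-1],[0,0,0,0,0,0,-1]]'
```

```text
clock: 9.4
position: [0.6074, -0.0229, 0.2013]
tool_rot: [0.0, 0.718, 0.696, 0.0]
force: [-0.5, -0.2, -2.0]
opening: 0.0114
finger_force: 25.0
```

```bash
python3 -m crank '[[0,0,0.0005,0,0,0,-1],[0,0,0.0005,0,0,0,-1],[0,0,0,0,0,0,-1],[0,0,0,0,0,0,-1],[0,0,0,0,0,0,-1],[0,0,0,0,0,0,-1],[0,0,0,0,0,0,-1],[0,0,0,0,0,0,-1]]' 15
```

```text
clock: 10.4
position: [0.6078, -0.0229, 0.2011]
tool_rot: [0.0, 0.718, 0.696, 0.0]
force: [-2.3, -0.4, 5.2]
opening: 0.0122
finger_force: 15.0
```

The rail carries it (Fz +5 N at foot height 0.068). I'll ease up slightly and open gently.

```bash
python3 -m crank '[[0,0,-0.0005,0,0,0,-1],[0,0,0,0,0,0,-1],[0,0,0,0,0,0,-0.7],[0,0,0,0,0,0,-0.65],[0,0,0,0,0,0,-0.5],[0,0,0,0,0,0,-0.3],[0,0,0,0,0,0,-0.1],[0,0,0,0,0,0,-0.1]]' 5
python3 - <<'E'
from h import *
im,d,k,T=grab("wrist"); cv2.imwrite("pics/w3.png",im[:,:,::-1])
a,_,_,_=grab("scene"); a=np.ascontiguousarray(a[130:270,170:380,::-1])
cv2.imwrite("pics/m3.png",np.hstack([cv2.resize(im[:,:,::-1],(400,300)),cv2.resize(a,(400,300))]))
P=cloud(d,k,T);v=d>0;X,Y,Z=[P[...,i] for i in range(3)]
for lo,hi in((.186,.2),(.225,.24)):
    q=P[v&(Z>lo)&(Z<hi)&(X>.585)&(X<.63)&(abs(Y+.02)<.045)]
    if len(q)>20: print(cv2.minAreaRect((q[:,:2]*1000).astype(np.float32)),np.median(q[:,2]),len(q))
print(state()["force"],state()["opening"])
E
```

```text
clock: 11.4
position: [0.6074, -0.0229, 0.2007]
tool_rot: [0.0, 0.718, 0.696, -0.0]
force: [-0.0, 0.6, 0.7]
opening: 0.04
finger_force: 0.0
((609.1976318359375, -19.91302490234375), (89.7754898071289, 35.56116485595703), 88.32462310791016) 0.19257712674963154 4140
((606.7443237304688, -21.086406707763672), (28.265525817871094, 44.90777587890625), 84.0929946899414) 0.2312620789791527 1788
[-0.04224277 -0.48917378 -0.87758275] 0.039682674972433066
```

View pics/m3.png

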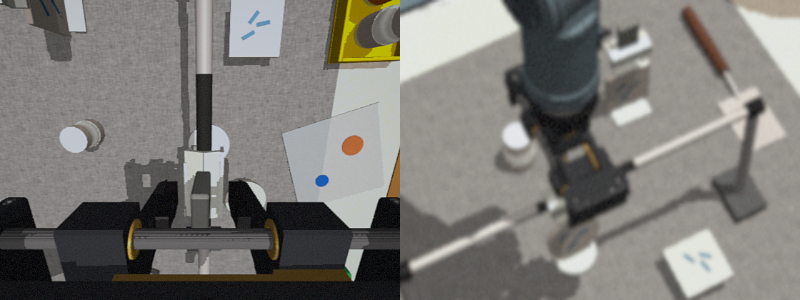

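Hanging free: tab top is 0.231, so the foot is at 0.067, and the fingers stand clear at (190,200). Next I'll lift out and move 45 mm to the +y side. Then I'll shut the fingers and come down beside the tab.

```bash
python3 -m crank '[[0,0,-0.015,0,0,0,-0.1],[0,0,-0.02,0,0,0,-0.1],[0,0,-0.02,0,0,0,-0.1],[0.015,0,0,0,0,0,-0.1],[0.02,0,0,0,0,0,-1],[0.01,0,0,0,0,0,-1],[0,0,0,0,0,0,-1],[0,0,0,0,0,0,-1]]' 
python3 - <<'E'
from h import *
def fit(q): c=cv2.minAreaRect((q[:,:2]*1000).astype(np.float32)); return np.round(c[0],1),np.round(c[1],1),round(c[2],1)
u=np.array([-.0289,1])
for n in("top","scene"):
    im,d,k,T=grab(n);P=cloud(d,k,T);v=d>0;X,Y,Z=[P[...,i] for i in range(3)]
    m=(v&(Z>.02)&(Z<.05)&(abs(X-.68)<.06)&(abs(Y+.14)<.06)&(im.min(-1)>110)).astype(np.uint8)
    nl,lab,st,ce=cv2.connectedComponentsWithStats(m); i=1+st[1:,4].argmax()
    q=P[lab==i]; c=(q.min(0)+q.max(0))/2; h=cv2.convexHull(np.argwhere(lab==i)[:,::-1].astype(np.float32))
    e=cv2.fitEllipse(h); pr=ray(*e[0],k,T,.030); print(n,"ref",c.round(4),pr.round(4),"along",(pr[:2]@u).round(4))
    q=P[v&(Z>.205)&(Z<.24)&(abs(X-.608)<.025)&(Y<.0)&(Y>-.06)]; print("tab",len(q),fit(q) if len(q)>8 else 0)
    q=P[v&(Z>.17)&(Z<.2)&(abs(X-.608)<.025)&(Y<.03)&(Y>-.08)]
z=np.load("w10.npz");im,d,k,T=z["im"],z["d"],tuple(z["k"]),z["T"];P=cloud(d,k,T)
m=((P[...,2]>.02)&(P[...,2]<.05)&(abs(P[...,0]-.68)<.06)&(abs(P[...,1]+.14)<.06)&(im.min(-1)>110)).astype(np.uint8)
nl,lab,st,ce=cv2.connectedComponentsWithStats(m);i=1+st[1:,4].argmax();e=cv2.fitEllipse(cv2.convexHull(np.argwhere(lab==i)[:,::-1].astype(np.float32)));pr=ray(*e[0],k,T,.03);print("wrist ref",pr,pr[:2]@u)
im,d,k,T=grab("wrist");P=cloud(d,k,T);Z=P[...,2]
q=P[(Z>.225)&(Z<.24)&(abs(P[...,0]-.608)<.03)&(abs(P[...,1]+.02)<.05)];print(len(q),fit(q) if len(q)>8 else 0);print(state()["position"])
E
```

```text
clock: 12.5
position: [0.6086, 0.0215, 0.2553]
tool_rot: [-0.0, 0.718, 0.696, -0.0]
force: [0.3, -0.2, 0.7]
opening: 0.0017
finger_force: 0.0
top ref [ 0.6788 -0.1377  0.0296] [ 0.6766 -0.138   0.03  ] along -0.1576
tab 0 0
scene ref [ 0.6779 -0.1406  0.0278] [ 0.6801 -0.1414  0.03  ] along -0.161
tab 144 (array([607.6, -26.7]), array([30.2, 16.6]), 85.0)
wrist ref [ 0.67648359 -0.13544915  0.03      ] -0.15499952782010848
32 (array([606.8, -25.3]), array([12.1,  0.7]), 88.2)
[0.60877859 0.02125472 0.25555291]
```

Required travel along the rail is about 116 mm (the three cameras give 115–117). I'll descend beside the tab and start pushing.

```bash
python3 -m crank '[[0,-0.0005,0.02,0,0,0,-1],[0,0,0.02,0,0,0,-1],[0,0,0.0145,0,0,0,-1],[0,0,0,0,0,0,-1],[-0.008,0,0,0,0,0,-1],[-0.006,0,0,0,0,0,-1],[-0.005,0,0,0,0,0,-1],[-0.005,0,0,0,0,0,-1]]' && python3 -m crank '[[-0.004,0,0,0,0,0,-1],[-0.004,0,0,0,0,0,-1],[-0.004,0,0,0,0,0,-1],[-0.004,0,0,0,0,0,-1],[-0.004,0,0,0,0,0,-1],[-0.004,0,0,0,0,0,-1],[-0.004,0,0,0,0,0,-1],[-0.004,0,0,0,0,0,-1]]'
python3 - <<'E'
from h import *
im,d,k,T=grab("wrist"); a=grab("scene")[0][150:290,150:360]
cv2.imwrite("pics/m4.png",np.hstack([cv2.resize(im[:,:,::-1],(400,300)),cv2.resize(np.ascontiguousarray(a[:,:,::-1]),(400,300))]))
E
```

```text
clock: 13.65
position: [0.6079, -0.0018, 0.2017]
tool_rot: [0.0, 0.718, 0.696, 0.001]
force: [0.3, 3.1, 1.0]
opening: 0.0002
finger_force: 1.0
clock: 14.65
position: [0.6065, -0.0342, 0.2012]
tool_rot: [0.0, 0.718, 0.696, -0.0]
force: [0.5, 1.4, 1.2]
opening: 0.0007
finger_force: 1.1
```

View pics/m4.png

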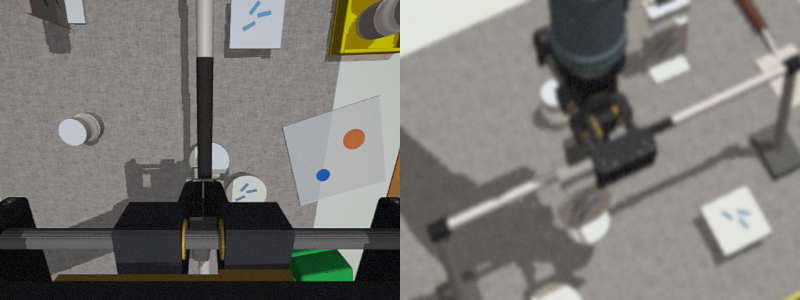

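The carrier hangs upright and slides under a 1–3 N push; in the scene view it's at (580,200), still short of the reference. I'll keep pushing.

```bash
for i in 1; do python3 -m crank '[[-0.005,0,0,0,0,0,-1],[-0.005,0,0,0,0,0,-1],[-0.005,0,0,0,0,0,-1],[-0.005,0,0,0,0,0,-1],[-0.005,0,0,0,0,0,-1],[-0.005,0,0,0,0,0,-1],[-0.005,0,0,0,0,0,-1],[-0.005,0,0,0,0,0,-1]]'; done; python3 -m crank '[[-0.004,0,0,0,0,0,-1],[-0.004,0,0,0,0,0,-1],[-0.004,0,0,0,0,0,-1],[-0.004,0,0,0,0,0,-1],[-0.004,0,0,0,0,0,-1],[-0.003,0,0,0,0,0,-1],[-0.002,0,0,0,0,0,-1],[0,0,0,0,0,0,-1]]'
cat > m.py <<'E'
from h import *
u=np.array([-.0289,1])
for n,ref in(("top",-.1576),("scene",-.161)):
    im,d,k,T=grab(n);P=cloud(d,k,T);v=d>0;X,Y,Z=[P[...,i] for i in range(3)]
    base=v&(abs(X-.605)<.03)&(Y<-.06)&(Y>-.2)
    cv2.imwrite(f"pics/{n}5.png",im[:,:,::-1])
    for nm,lo,hi in(("tab",.205,.24),("tile/foot",.066,.14)):
        q=P[base&(Z>lo)&(Z<hi)]
        if len(q)>8:
            a=q[:,:2]@u; print(n,nm,len(q),"along",np.percentile(a,[1,50,99]).round(4),"mid-ref",round(np.mean(np.percentile(a,[1,99]))-ref,4),"x",np.median(q[:,0]).round(4),"zmin/max",q[:,2].min().round(3),q[:,2].max().round(3))
s=state();print(s["position"],s["force"])
E
python3 m.py
```

```text
clock: 15.75
position: [0.6052, -0.0743, 0.2012]
tool_rot: [-0.0, 0.718, 0.696, -0.0]
force: [-0.7, 0.8, -1.3]
opening: 0.0002
finger_force: 0.4
clock: 16.75
position: [0.6045, -0.0992, 0.2012]
tool_rot: [0.0, 0.718, 0.696, -0.0]
force: [0.5, -0.4, -0.5]
opening: 0.0006
finger_force: 0.0
top tile/foot 37 along [-0.1414 -0.1329 -0.1217] mid-ref 0.026 x 0.5959 zmin/max 0.066 0.076
scene tab 100 along [-0.1596 -0.1508 -0.1113] mid-ref 0.0255 x 0.6087 zmin/max 0.205 0.239
scene tile/foot 542 along [-0.1781 -0.1482 -0.1129] mid-ref 0.0155 x 0.6143 zmin/max 0.067 0.14
[ 0.60454746 -0.09905545  0.20128034] [-0.9021244   0.30916465 -0.05463502]
```

The scene view of the tile gives 15.5 mm to go, and finger odometry gives 15.4. Push 15 mm, back off, then measure unobstructed.

```bash
python3 -m crank '[[-0.003,0,0,0,0,0,-1],[-0.003,0,0,0,0,0,-1],[-0.003,0,0,0,0,0,-1],[-0.003,0,0,0,0,0,-1],[-0.002,0,0,0,0,0,-1],[-0.001,0,0,0,0,0,-1],[0,0,0,0,0,0,-1],[0,0,0,0,0,0,-1]]'; python3 -m crank '[[0.005,0,0,0,0,0,-1],[0.01,0,0,0,0,0,-1],[0.015,0,0,0,0,0,-1],[0.03,0,-0.02,0,0,0,-1],[0.05,0,-0.03,0,0,0,-1],[0.05,0,-0.03,0,0,0,-1],[0.04,0,0,0,0,0,-1],[0,0,0,0,0,0,-1]]';python3 m.py
```

```text
clock: 17.85
position: [0.604, -0.114, 0.2012]
tool_rot: [0.0, 0.718, 0.696, -0.0]
force: [1.1, 0.4, 0.6]
opening: 0.0005
finger_force: 0.5
clock: 18.85
position: [0.6094, 0.092, 0.2818]
tool_rot: [-0.001, 0.715, 0.699, 0.001]
force: [-0.4, 0.1, -0.3]
opening: 0.0007
finger_force: 0.0
top tab 73 along [-0.1694 -0.154  -0.1414] mid-ref 0.0022 x 0.6009 zmin/max 0.205 0.234
top tile/foot 140 along [-0.1857 -0.1526 -0.124 ] mid-ref 0.0028 x 0.5987 zmin/max 0.066 0.137
scene tab 151 along [-0.1741 -0.1595 -0.1448] mid-ref 0.0016 x 0.6083 zmin/max 0.205 0.235
scene tile/foot 585 along [-0.1926 -0.1611 -0.1278] mid-ref 0.0008 x 0.6132 zmin/max 0.066 0.139
[0.60985896 0.08651797 0.28090272] [ 0.30300784 -0.39981926 -0.12282515]
```

```bash
python3 -m crank '[[0,0,0,0,0,0,-1],[0,0,0,0,0,0,-1],[0,0,0,0,0,0,-1],[0,0,0,0,0,0,-1],[0,0,0,0,0,0,-1],[0,0,0,0,0,0,-1],[0,0,0,0,0,0,-1],[0,0,0,0,0,0,-1]]'; python3 m.py | grep tab; python3 -c "
import cv2,numpy as np
a=cv2.imread('pics/top5.png')[150:300,190:400];b=cv2.imread('pics/scene5.png')[150:320,150:380]
cv2.imwrite('pics/m5.png',np.hstack([cv2.resize(a,(400,300)),cv2.resize(b,(400,300))]))"
```

```text
clock: 19.95
position: [0.6102, 0.086, 0.2812]
tool_rot: [0.0, 0.718, 0.696, -0.0]
force: [0.4, 0.2, -0.5]
opening: 0.0008
finger_force: 0.0
top tab 73 along [-0.1696 -0.1548 -0.1414] mid-ref 0.0021 x 0.6005 zmin/max 0.208 0.234
scene tab 147 along [-0.1739 -0.1601 -0.1446] mid-ref 0.0018 x 0.6083 zmin/max 0.205 0.233
```

View pics/m5.png

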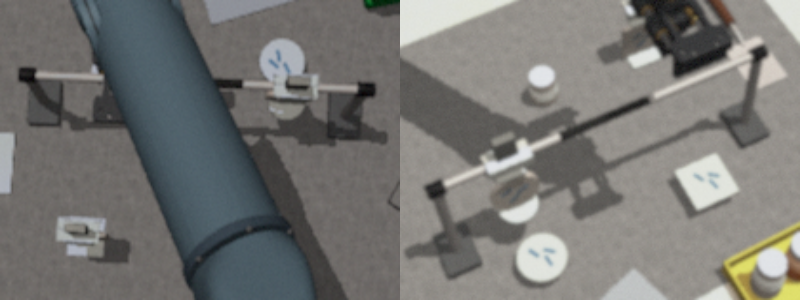

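The carrier hangs upright and still at (295,88) in the top half and (508,155) in the scene half, in line with the round reference to about 2 mm. The arm is clear of it.

```bash
python3 -c "
from plant import manip; print(manip.job_done())"
```

```text
the job is handed in; nothing more can be done
None
```

The round-tile carrier hangs still on the rail, about 2 mm from the round reference by two cameras; it was let go on the sleeve and pushed along with shut fingers, and the job is handed in (no verdict was returned).

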